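# Lock the dose setting on the topping dispenser

### The arm

A 7-joint arm with a two-finger parallel gripper is mounted at the origin on the work surface. World frame = base frame: x ahead of the robot, y to its left, z up, the work surface at z = 0. Lengths are in m, angles in rad, forces in N, time in s.
With the tool pointing down it reaches from about 0.4 to 0.9 m from the base axis. Payload 5.5 kg.
Tool frame: the origin (TCP) lies on the centre line of the jaws, within the pads' length; the fingertips stand 8 mm ahead of it and the grasp point (between the pads) lies 11 mm behind it; z points along the fingers, y is the line along which they close (so a half turn about z gives the same grasp; the last joint's range is limited). The gripper opens to 85 mm and grips with 20 to 120 N. Pads are 22 mm wide; open, the fingers measure 114 mm over their backs; the gripper's body (76 mm by 85 mm) begins 54 mm behind the grasp point. The pads swing forward as they close: fully open they stand 13 mm farther back than shut.
Start: joints at [1.532, 0.501, -0.427, 1.55, 0.221, 1.138, -0.21], TCP at [0.193, -0.621, 0.239] pointing down, gripper open.
Joint ranges: [-2.88, 2.88], [-0.31, 2.03], [-1.54, 1.56], [0.2, 2.42], [-1.41, 4.55], [0.19, 2.02], [-2.57, 2.57]. Speed limits (rad/s): [2.57, 2.57, 3.14, 3.14, 3.14, 3.14, 3.14].

### API

Orientations are given as a unit quaternion [x, y, z, w].
In Python, from workcell import telemetry, eyes, sign_off gives the robot as it stands. The module is installed in compiled form; this text tells all that it offers.
- The arm moves only by the shell command python3 -m inch 'ROWS'. ROWS is JSON, a list of rows, each a list of 3 entries, a list of its own where there are three numbers: the shift along the tool's x, y, z in m, then the turn about the tool's z in rad, then the gripper command: -1 is fully open, 1 is shut, values between are in proportion. A call has 1 to 5 rows; each row shifts and turns the commanded pose from where the row before left it, along the tool's axes as they then stand; what a row does not reach is not made up. A row lasts 1/10 s, in which the tool goes at most 50 mm and 8.59 degrees, less where a joint would pass 70% of its speed; a pose out of reach is approached as far as the arm can. A call is refused whole if a number of a shift passes 0.05 or a number of a turn 0.15, either way. A call with a gripper value outside its range is refused whole. The fingers move at their own pace and stop on an object; the grip force is fixed at half the most. Time passes only in rows, so rows that do not move let the fingers close. It gives the time, the measured TCP pose, the force, the opening and the grip force at its end, in the units of the state.
- telemetry.state(): the state, without advancing time (a new reading comes with each control period).
- eyes.get_image(name): name is "scene" or "side" or "wrist"; returns a dict with "image" (480x640x3 uint8, red, green, blue), "fx", "fy", "cx", "cy" (pixels), "xyz" and "rotation" of the camera in the world. Camera axes: x right, y down, z forward; pixel columns grow to the right and rows downward; lengths in m; the calibration is good to about 2 mm. A picture is of the moment at which its call begins. There is no depth.
- sign_off(): hands the job in; it is judged then, once.
The state is a dict: "clock": time; "qpos": joint angles; "joint_velocities": joint speeds; "joint_efforts": joint torques, N m; "eef_pos": TCP position; "tcp_rot": TCP orientation; "ft_force": force on the tool from outside, world axes, zero at the start; "moment": the same for the moment, N m; "grip_width": finger opening in m; "grip_force": force on a finger pad.
Only numpy, scipy, OpenCV 4.12 (cv2) and the standard library are available. Lean on these libraries where they do the work, as an engineer would, in place of code of your own. Each camera call takes 0.05 s, during which the arm holds its last target. There are 200 camera calls.

### The job

The dose on the topping dispenser has just been set and must now be locked. Lift the white splash cap off the dispenser's controls and stand it gently, upright, on the round cork mat, then turn the orange outer lock ring clockwise (seen from above) until it comes up against its seal and leave it there snug, not over-tightened. Do not turn the black dose knob in the middle of the ring, and leave the cups, the cupcake and the stick jar where they are.

Things in the scene. Friction and masses are not known exactly. Their poses are not given: they have to be found in the camera images.
- dispenser: Aluminium topping dispenser, fixed: box 180 (x) x 200 (y) x 110 mm high, flat top; nozzle and black drip tray on its +x side (reaching 175 mm from the centre). Origin: centre of the underside, z up. The controls stand on its top on the vertical axis through the origin: dark collar (46 mm diameter, 110 to 132 mm above the underside), orange lock ring, black dose knob.
- lock_ring: Orange ribbed lock ring round the dose knob, an upright cylinder 54 mm in diameter, 22 mm high, on the dispenser's axis; covered by the cap at first. Origin: centre of its underside, 132 mm above the dispenser's underside; its x axis points to the white mark on its top. It turns about z. Can be gripped across its rim with the fingers either side of the dose knob; 22 mm of room under it.
- ring_grip (a point): Centre of the lock ring, half-way up (143 mm above the dispenser's underside). Turns clockwise against a friction drag of 0.35 N m (less is felt while held still) and stays where left. After 0.3 to 1.4 rad (hidden) it meets a springy seal that adds 1.2 N m per rad, felt moving or still. Snug: 0.06 to 0.20 N m above the level before (aim for 0.12, 0.1 rad past first touch); over 0.27: over-tight.
- dose_pointer (a point): Tip of the white pointer line on the black dose knob, 16 mm from the axis, 177 mm above the dispenser's underside. The knob (34 mm diameter, bar grip 32 x 10 mm, 156 to 177 mm above the dispenser's underside) stands in the middle of the lock ring on the same axis and turns very easily (0.02 N m). It must keep its angle.
- cap_grip (a point): Grasp point on the white splash cap, in its grip bar. The cap is an upturned cup, 72 mm outside, 65 mm inside diameter, 76 mm high (72 inside), about 0.12 kg, standing loose over the controls on the dispenser's flat top. The bar on it is 44 mm long (point x), 16 mm thick (point y), from 76 to 115 mm above the cap's rim; this point is on the cap's axis, 100 mm above the rim it stands on.
- mat: Round cork mat, 160 mm diameter, 8 mm thick, fixed on the table, left or right of the dispenser. Origin: centre of its underside. The cap is to stand here, rim down.
- cup_stack: Bystander: stack of upturned white paper cups with a green band, 90 mm diameter, 161 mm high. Origin: centre of its underside. Left or right of the dispenser, opposite the mat.
- cupcake: Bystander: chocolate cupcake with a strawberry, 70 mm diameter, 82 mm high. Origin: centre of its underside.
- stick_jar: Bystander: green glass jar of wooden stir sticks, 64 mm diameter, 90 mm high, sticks to 147 mm. Origin: centre of its underside.
Mind the look-alikes: they are no part of the job. What is shaped like the part that bears cap_grip but purple is not meant. What is shaped like the mat but red is not meant.

How it is judged:
On the way:
1. the cap stands upright on the cork mat (horizontal distance between cap_grip and mat below 0.043 m and height (world z) of cap_grip below 0.112 m and angle between cap_grip's own z axis and vertical below 0.1 rad), for 0.2 s.
At the end, for the whole second after the job is handed in: The cap stands upright (within 6 degrees) with its whole rim on the cork mat (its axis within 43 mm of the mat's centre), the lock ring rests against its seal with 2.5 to 12.5 N (a torque rise of about 0.045 to 0.22 N m over its drag), and the dose knob's pointer is within 2 mm of where it was (all of step 1 and contact force between lock_ring and dispenser between 2.5 and 12.5 N and distance of dose_pointer from where it was at the start of the episode below 0.002 m); the robot touches nothing.
It fails at once if the lock ring is over-tightened: more than 16 N on its seal (a torque rise of about 0.28 N m) (contact force between lock_ring and dispenser above 16 N).
It fails at once if the dose knob is turned: its pointer moves more than 2 mm (0.125 rad) (distance of dose_pointer from where it was at the start of the episode above 0.002 m).
It fails at once if the cap is dropped or banged on the mat (faster than 0.3 m/s within the last 15 mm above it) (horizontal distance between cap_grip and mat below 0.08 m and height (world z) of cap_grip below 0.123 m and linear speed of cap above 0.3 m/s).
It fails at once if the cup stack, the cupcake or the stick jar is shifted by more than 20 mm (distance of any of cup_stack, cupcake, stick_jar from where it was at the start of the episode above 0.02 m).
It also fails if it takes over 70 s, if anything falls off the work surface, if the arm or the gripper's body presses on something with over 40 N, if the wrist force passes 120 N, or if a joint passes its speed limit or range.

## Working session

There is one attempt and no reset: what is moved stays moved. The work goes in short steps, Python scripts to look and compute and a shell command to move; the robot and the scene stay as the last step left them, time stands still between calls to the robot, and variables do not carry over. Pictures are saved under pics/ and viewed, at most 10 in all, crops included, and the job is handed in when it is done.

```bash
mkdir -p pics; cat > h.py <<'E'
import cv2,numpy as np
from workcell import telemetry,eyes,sign_off
def grab(n,f):
    d=eyes.get_image(n); cv2.imwrite('pics/'+f+'.png',d['image'][:,:,::-1]); 
    np.save('pics/'+f+'.npy',d,allow_pickle=True); return d
def load(f): return np.load('pics/'+f+'.npy',allow_pickle=True).item()
def ray(d,u,v):
    r=np.array(d['rotation']).reshape(3,3)@np.array([(u-d['cx'])/d['fx'],(v-d['cy'])/d['fy'],1])
    return np.array(d['xyz']),r
def plane(d,u,v,z):
    o,r=ray(d,u,v); return (o+r*(z-o[2])/r[2]).round(4)
def proj(d,p):
    c=np.array(d['rotation']).reshape(3,3).T@(np.array(p)-d['xyz']); return (d['fx']*c[0]/c[2]+d['cx']).round(1),(d['fy']*c[1]/c[2]+d['cy']).round(1)
E
python3 - <<'E'
from h import *
for n in('scene','side'):
    d=grab(n,n+'0'); print(n,d['fx'],d['cx'],d['cy'],d['xyz'],np.round(d['rotation'],3).tolist())
print(telemetry.state())
E
```

```text
scene 451.12787567327007 320.224110417673 242.31169079646264 [ 1.08716359 -0.56326789  0.6545615 ] [0.806, 0.338, -0.187, -0.448]
side 469.10267319333275 321.46436023416857 244.26393615018202 [-0.02498788  0.7938586   0.72127439] [-0.241, 0.835, -0.476, 0.136]
{'clock': 0.1, 'qpos': array([ 1.53220633,  0.50174267, -0.42679696,  1.55134164,  0.22082559,
        1.13829443, -0.21033308]), 'joint_velocities': array([-0.00145169, -0.00207945, -0.00189232, -0.00231059,  0.00078253,
       -0.00118254,  0.00011656]), 'joint_efforts': array([-1.06535797e-02, -5.70815992e+01, -5.83819538e+00, -2.81751931e+01,
        1.05474761e-02,  5.56814019e-03, -2.44629042e-06]), 'eef_pos': array([ 0.19296824, -0.6200632 ,  0.23837087]), 'tcp_rot': array([ 9.88635363e-01,  1.50330870e-01, -1.14086986e-04, -8.57145236e-04]), 'ft_force': array([0.34954665, 0.84632704, 0.14503005]), 'moment': array([-0.00088071, -0.00154232,  0.0443565 ]), 'grip_force': 0.0, 'grip_width': 0.08597302660802654}
```

View pics/scene0.png

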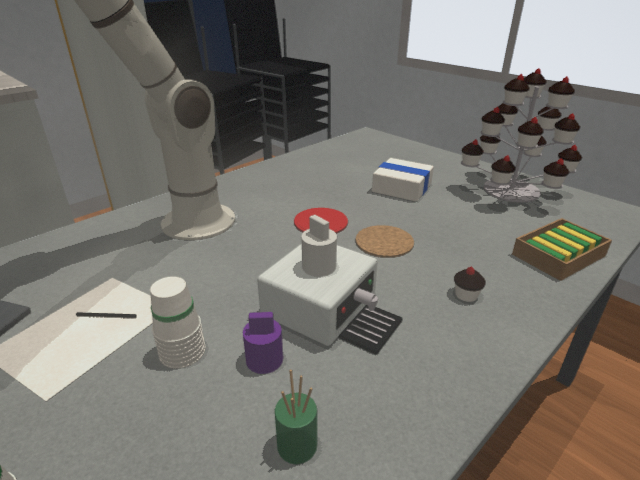

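View pics/side0.png

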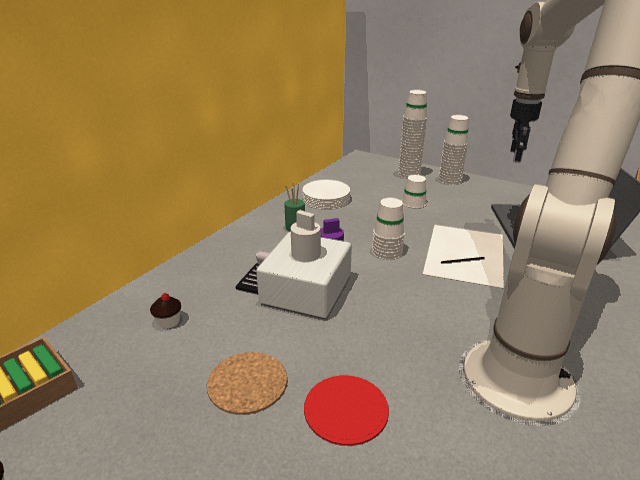

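Both views show two caps and two mats. Caps: white at scene (319,250) / side (306,240), standing on the dispenser, and purple at scene (263,342). Mats: cork at scene (384,240) / side (247,382), and red at scene (321,221). The white cap and the cork mat fit the description by colour and place. I'll measure and confirm them in a crop.

```bash
sed -i "s/np.array(d\['rotation'\]).reshape(3,3)/R.from_quat(d['rotation']).as_matrix()/; 1a from scipy.spatial.transform import Rotation as R" h.py
python3 - <<'E'
from h import *
for n in('scene0','side0'):
    d=load(n); im=d['image']; h=cv2.cvtColor(im,cv2.COLOR_RGB2HSV)
    m=cv2.inRange(h,(8,70,70),(20,200,255))
    if n=='scene0': m[:, :340]=0; m[:215]=0; m[262:]=0; m[:,430:]=0
    else: m[:340]=0; m[:,:195]=0; m[:,300:]=0
    c=max(cv2.findContours(m,0,2)[0],key=cv2.contourArea)
    P=np.array([plane(d,*p,0.008)[:2] for p in c[:,0].astype(float)],np.float32)
    print(n,'mat',cv2.minEnclosingCircle(P),P.min(0),P.max(0))
a=load('scene0')['image'][190:350,220:430]; b=load('side0')['image'][190:420,190:400]
a=cv2.resize(a,None,fx=2.9,fy=2.9,interpolation=2)[:460,:400]; a=cv2.resize(load('scene0')['image'][200:320,250:420],(566,400),interpolation=2); b=cv2.resize(load('side0')['image'][200:320,250:360],None,fx=1.7,fy=1.7)
b=cv2.resize(load('side0')['image'][200:320,270:340],(233,400),interpolation=2)
cv2.imwrite('pics/crop1.png',np.hstack([a,b])[:,:,::-1])
E
```

```text
scene0 mat ((0.45944350957870483, 0.30146363377571106), 0.08253730088472366) [0.3785 0.221 ] [0.5391 0.3828]
side0 mat ((0.4554551839828491, 0.30663198232650757), 0.08203688263893127) [0.3741 0.2248] [0.5355 0.3873]
```

View pics/crop1.png

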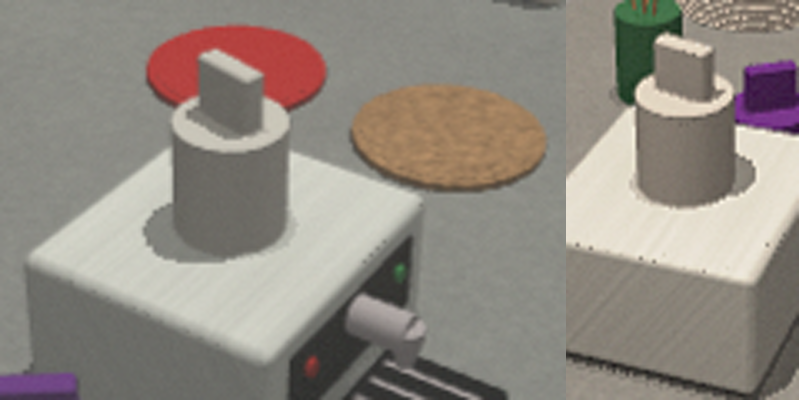

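The crop shows the white cap with its grip bar on the dispenser (scene bar top ≈(319,220), side ≈(306,212)), with the cork mat beside the red one. Both choices hold. Next I'll locate the bar.

```bash
python3 - <<'E'
from h import *
a,b=load('scene0'),load('side0')
s=lambda u,v:plane(a,250+u/3.33,200+v/3.33,.225)
t=lambda u,v:plane(b,270+(u-566)/3.33,200+v/3.33,.225)
print('scene ctr',s(230,66),'side',t(685,41))
for f,p,q in((s,(199,53),(256,82)),(s,(213,50),(262,76)),(t,(655,37),(709,51)),(t,(661,33),(713,45))):
    A,B=f(*p),f(*q); print(A,B,np.linalg.norm(A-B),np.degrees(np.arctan2(*(B-A)[1::-1])))
# dispenser top edge directions
A,B,C=[plane(a,250+u/3.33,200+v/3.33,.11) for u,v in((30,262),(270,362),(422,203))]
print(A,B,C,np.degrees(np.arctan2(*(B-A)[1::-1])),np.degrees(np.arctan2(*(C-B)[1::-1])), (A+C)/2)
st=telemetry.state(); print(R.from_quat(st['tcp_rot']).as_matrix().round(3))
E
```

```text
scene ctr [ 0.5339 -0.021   0.225 ] side [ 0.5282 -0.0202  0.225 ]
[ 0.5095 -0.023   0.225 ] [ 0.558  -0.0236  0.225 ] 0.04850371119821668 -0.7087776103681005
[ 0.5126 -0.0144  0.225 ] [ 0.5555 -0.0161  0.225 ] 0.042933669770938564 -2.26927480641999
[ 0.5495 -0.0141  0.225 ] [ 0.5055 -0.0164  0.225 ] 0.04406007262817441 -177.00771677008618
[ 0.5496 -0.0215  0.225 ] [ 0.5082 -0.0256  0.225 ] 0.04160252396189442 -174.34422222918997
[ 0.476  -0.1344  0.11  ] [ 0.6431 -0.0968  0.11  ] [0.6021 0.0854 0.11  ] 12.681199392074845 102.68188005129483 [ 0.53905 -0.0245   0.11   ]
[[ 0.955  0.297 -0.   ]
 [ 0.297 -0.955  0.002]
 [ 0.    -0.002 -1.   ]]
```

```bash
python3 -m inch '[[[0,0,-0.04],0.15,-1],[[0,0,-0.03],0.15,-1],[[0.024,-0.043,0],0,-1],[[0.024,-0.043,0],0,-1],[[0.024,-0.043,0],0,-1]]'; python3 -m inch '[[[0.024,-0.043,0],0,-1],[[0.024,-0.043,0],0,-1],[[0.024,-0.043,0],0,-1],[[0.024,-0.043,0],0,-1],[[0.024,-0.043,0],0,-1]]'
```

```text
clock: 0.6
eef_pos: [0.2655, -0.4898, 0.309]
tcp_rot: [1.0, 0.001, 0.0, -0.0]
ft_force: [0.7, -0.1, 0.1]
grip_width: 0.0852
grip_force: 0.0
clock: 1.1
eef_pos: [0.385, -0.2743, 0.3092]
tcp_rot: [1.0, 0.001, -0.0, 0.0]
ft_force: [1.6, -0.2, -0.5]
grip_width: 0.0855
grip_force: 0.0
```

```bash
python3 -m inch '[[[0.029,-0.05,0],0,-1],[[0.029,-0.05,0],0,-1],[[0.029,-0.05,0],0,-1],[[0.029,-0.05,0],0,-1],[[0.029,-0.05,0],0,-1]]'; python3 -m inch '[[[0,-0.004,0],0,-1],[[0,0,0],0,-1],[[0,0,0],0,-1]]'; python3 - <<'E'
from h import *
d=grab('wrist','w1'); print(d['xyz'],R.from_quat(d['rotation']).as_matrix().round(3),d['fx'],proj(d,(.531,-.02,.225)))
E
```

```text
clock: 1.6
eef_pos: [0.5101, -0.0581, 0.3093]
tcp_rot: [1.0, 0.001, 0.0, 0.0]
ft_force: [0.5, -0.7, -0.2]
grip_width: 0.0856
grip_force: 0.0
clock: 1.9
eef_pos: [0.509, -0.057, 0.3088]
tcp_rot: [1.0, 0.0, -0.001, 0.0]
ft_force: [-0.3, 0.1, 0.1]
grip_width: 0.0855
grip_force: 0.0
[ 0.58991685 -0.05791088  0.44228669] [[ 0.    -0.949 -0.316]
 [-1.    -0.    -0.001]
 [ 0.     0.316 -0.949]] 337.55508575616864 (np.float64(262.6), np.float64(220.5))
```

View pics/w1.png

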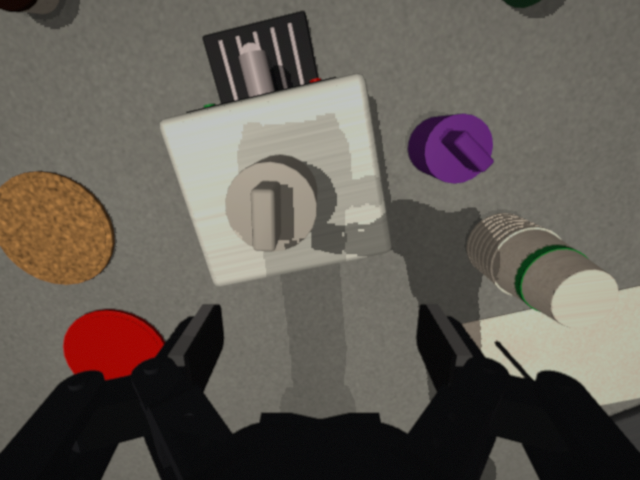

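The wrist view shows the bar top at about (263,219), nearly aligned with the image vertical. The dispenser top corners are about (161,122), (361,76), (390,250) and (218,285), with the cork mat at left (52,228).

```bash
python3 - <<'E'
from h import *
d=load('w1')
g=cv2.cvtColor(d['image'],cv2.COLOR_RGB2GRAY); 
for v in(195,215,235): print(v,g[v,236:300:2].tolist())
c=[plane(d,*p,.11) for p in((161,122),(361,76),(390,250),(218,285))]
print(c,np.mean(c,0)); 
for i in range(4):
    e=c[(i+1)%4]-c[i]; print(np.linalg.norm(e),np.degrees(np.arctan2(e[1],e[0])))
print([plane(d,*p,.225) for p in((263,188),(263,250),(263,219))])
E
```

```text
195 [158, 157, 158, 157, 157, 157, 157, 141, 142, 155, 158, 158, 158, 157, 157, 157, 156, 146, 118, 78, 61, 62, 68, 77, 78, 78, 78, 78, 96, 152, 154, 154]
215 [154, 153, 153, 154, 154, 154, 154, 149, 135, 150, 155, 155, 154, 155, 154, 153, 152, 145, 121, 88, 63, 62, 67, 77, 77, 77, 77, 77, 77, 133, 152, 152]
235 [186, 176, 166, 153, 151, 151, 151, 151, 124, 142, 151, 151, 151, 150, 149, 148, 146, 144, 124, 94, 64, 62, 71, 77, 77, 77, 77, 77, 78, 130, 149, 149]
[array([0.5945, 0.0894, 0.11  ]), array([ 0.6334, -0.0949,  0.11  ]), array([ 0.4679, -0.1318,  0.11  ]), array([0.4274, 0.0523, 0.11  ])] [ 0.5308  -0.02125  0.11   ]
0.18836055850416242 -78.0815762940933
0.16956373433019217 -167.43087671030545
0.18850214852886954 102.40682481951502
0.17116898083472953 12.517915665778549
[array([ 0.5527, -0.0214,  0.225 ]), array([ 0.5101, -0.0192,  0.225 ]), array([ 0.5321, -0.0203,  0.225 ])]
```

```bash
python3 -m inch '[[[0.022,-0.037,0],0,-1],[[0,0,0],0,-1],[[0,0,0.04],0,-1],[[0,0,0.035],0,-1],[[0,0,0],0,-1]]'; python3 -m inch '[[[0,0,0.028],0,-1],[[0,0,0],0,-1],[[0,0,0],0,0.3],[[0,0,0],0,1],[[0,0,0],0,1]]';python3 -m inch '[[[0,0,0],0,1],[[0,0,0],0,1],[[0,0,0],0,1]]'
```

```text
clock: 2.45
eef_pos: [0.5277, -0.0211, 0.2301]
tcp_rot: [1.0, -0.0, -0.004, -0.0]
ft_force: [-0.2, 0.5, -0.7]
grip_width: 0.0852
grip_force: 0.0
clock: 2.95
eef_pos: [0.5325, -0.0189, 0.208]
tcp_rot: [1.0, 0.001, 0.001, 0.0]
ft_force: [0.7, 0.5, -0.8]
grip_width: 0.0437
grip_force: 0.0
clock: 3.25
eef_pos: [0.5323, -0.0187, 0.2072]
tcp_rot: [1.0, 0.001, 0.001, 0.0]
ft_force: [-0.1, -0.4, 5.4]
grip_width: 0.0149
grip_force: 59.1
```

```bash
python3 -m inch '[[[0,0,-0.005],0,1],[[0,0,-0.015],0,1],[[0,0,-0.02],0,1],[[0,0,-0.03],0,1],[[0,0,-0.03],0,1]]'; python3 -m inch '[[[0,0,-0.015],0,1],[[0,0,0],0,1],[[0,0,0],0,1]]'; python3 - <<'E'
from h import *
d=grab('scene','s2');w=grab('wrist','w2'); cv2.imwrite('pics/c2.png',np.hstack([cv2.resize(d['image'][130:350,220:440],(400,400)),cv2.resize(w['image'],(400,400))])[:,:,::-1])
E
```

```text
clock: 3.75
eef_pos: [0.5311, -0.0185, 0.3079]
tcp_rot: [1.0, 0.001, -0.0, -0.0]
ft_force: [0.9, -0.4, -1.3]
grip_width: 0.015
grip_force: 58.4
clock: 4.05
eef_pos: [0.5311, -0.0189, 0.3207]
tcp_rot: [1.0, 0.001, -0.0, 0.0]
ft_force: [0.5, 0.6, -0.9]
grip_width: 0.0151
grip_force: 58.4
```

View pics/c2.png

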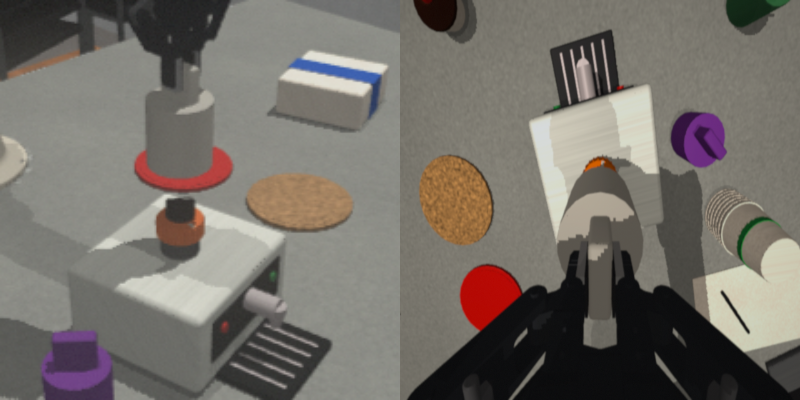

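The cap hangs upright in the gripper, clear of the now uncovered orange ring (crop (180,222)). I'm carrying it to the cork mat.

```bash
python3 -m inch '[[[-0.005,-0.02,0],0,1],[[-0.01,-0.044,0],0,1],[[-0.01,-0.044,0],0,1],[[-0.01,-0.044,0],0,1],[[-0.01,-0.044,0],0,1]]'; python3 -m inch '[[[-0.01,-0.044,0],0,1],[[-0.01,-0.044,0],0,1],[[-0.008,-0.03,0],0,1],[[-0.001,-0.01,0],0,1],[[0,0,0],0,1]]'
```

```text
clock: 4.65
eef_pos: [0.4849, 0.1783, 0.32]
tcp_rot: [1.0, 0.001, -0.001, 0.0]
ft_force: [0.0, 0.3, -0.3]
grip_width: 0.0149
grip_force: 58.4
clock: 5.15
eef_pos: [0.4557, 0.3065, 0.3201]
tcp_rot: [1.0, 0.003, -0.001, -0.0]
ft_force: [0.2, 0.1, -1.1]
grip_width: 0.0149
grip_force: 58.4
```

```bash
python3 -m inch '[[[0,0,0.03],0,1],[[0,0,0.04],0,1],[[0,0,0.04],0,1],[[0,0,0.04],0,1],[[0,0,0.02],0,1]]'; python3 -m inch '[[[0,0,0.01],0,1],[[0,0,0.01],0,1],[[0,0,0.01],0,1],[[0,0,0.005],0,1],[[0,0,0],0,1]]'; python3 -m inch '[[[0,0,0.003],0,1],[[0,0,0.003],0,1],[[0,0,0],0,1]]'
```

```text
clock: 5.65
eef_pos: [0.4562, 0.3005, 0.1469]
tcp_rot: [1.0, -0.001, -0.002, 0.002]
ft_force: [-0.2, -0.6, -0.1]
grip_width: 0.0147
grip_force: 58.4
clock: 6.15
eef_pos: [0.457, 0.305, 0.1162]
tcp_rot: [1.0, 0.001, 0.0, 0.0]
ft_force: [-0.4, 0.7, -1.0]
grip_width: 0.0145
grip_force: 58.4
clock: 6.45
eef_pos: [0.4569, 0.3051, 0.1102]
tcp_rot: [1.0, 0.001, 0.0, 0.0]
ft_force: [-0.4, -0.4, -2.2]
grip_width: 0.0147
grip_force: 58.4
```

```bash
python3 -m inch '[[[0,0,0.003],0,1],[[0,0,0],0,1]]'; python3 -m inch '[[[0,0,0.002],0,1],[[0,0,0],0,1]]'; python3 -m inch '[[[0,0,0.001],0,1],[[0,0,0],0,1]]'
```

```text
clock: 6.65
eef_pos: [0.4569, 0.305, 0.1071]
tcp_rot: [1.0, 0.001, -0.0, 0.0]
ft_force: [0.0, 0.1, -0.9]
grip_width: 0.015
grip_force: 58.4
clock: 6.85
eef_pos: [0.457, 0.3052, 0.1053]
tcp_rot: [1.0, 0.001, 0.0, -0.0]
ft_force: [0.3, -0.9, -0.5]
grip_width: 0.015
grip_force: 58.5
clock: 7.05
eef_pos: [0.4571, 0.3053, 0.1052]
tcp_rot: [1.0, 0.001, 0.0, 0.0]
ft_force: [-1.6, -1.2, 7.0]
grip_width: 0.015
grip_force: 59.6
```

```bash
python3 -m inch '[[[0,0,0],0,-0.5],[[0,0,0],0,-0.5],[[0,0,0],0,-1],[[0,0,0],0,-1],[[0,0,0],0,-1]]'; python3 -m inch '[[[0,0,-0.03],0,-1],[[0,0,-0.05],0,-1],[[0,0,-0.05],0,-1],[[0,0,-0.05],0,-1],[[0,0,-0.015],0,-1]]'; python3 -m inch '[[[0.008,0.044,0],0,-1],[[0.01,0.044,0],0,-1],[[0.01,0.044,0],0,-1],[[0,0,0],0,-1],[[0,0,0],0,-1]]'; python3 - <<'E'
from h import *
s=telemetry.state();print(s['qpos'].round(3))
for n in('scene','side','wrist'): globals()[n]=grab(n,n+'3')
cv2.imwrite('pics/c3.png',np.hstack([cv2.resize(scene['image'][130:350,250:470],(400,400)),cv2.resize(side['image'][190:420,170:400],(400,400))])[:,:,::-1])
E
```

```text
clock: 7.55
eef_pos: [0.4569, 0.3051, 0.1042]
tcp_rot: [1.0, 0.001, -0.0, 0.0]
ft_force: [0.1, -0.6, 0.4]
grip_width: 0.0847
grip_force: 0.0
clock: 8.05
eef_pos: [0.4588, 0.3073, 0.3051]
tcp_rot: [1.0, 0.001, 0.004, -0.002]
ft_force: [0.6, -0.0, -0.1]
grip_width: 0.0855
grip_force: 0.0
clock: 8.55
eef_pos: [0.4853, 0.1716, 0.2987]
tcp_rot: [1.0, -0.001, -0.0, 0.0]
ft_force: [0.5, 1.1, 0.2]
grip_width: 0.0853
grip_force: 0.0
[ 0.189  0.225 -0.67   1.809  0.151  1.161 -2.102]
```

View pics/c3.png

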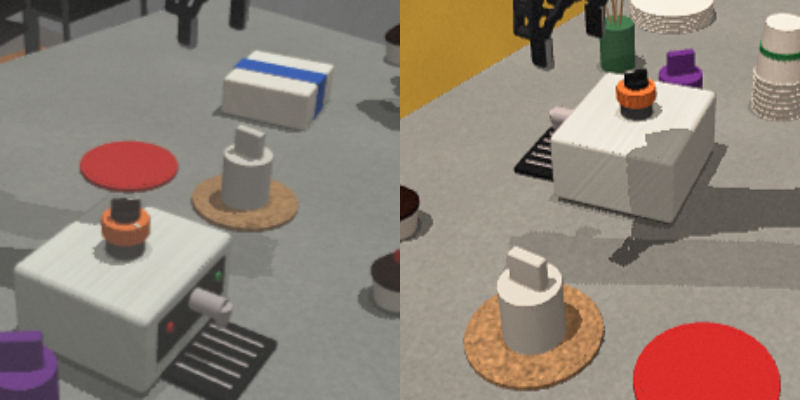

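View pics/wrist3.png

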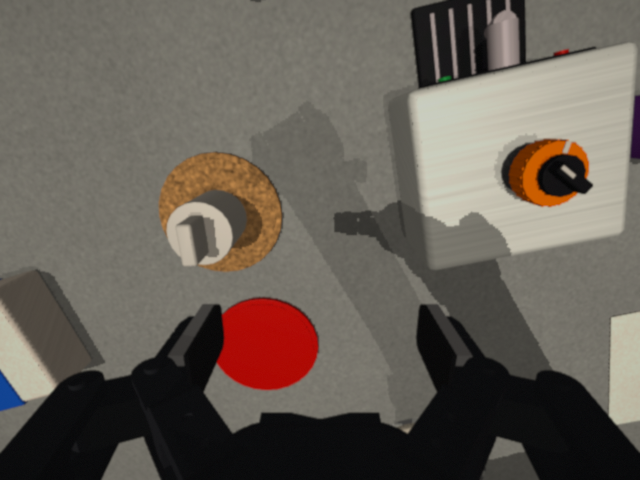

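The cap stands upright inside the cork mat (c3 left (247,180), right (530,310)) and the bystanders are untouched. The orange ring is free at wrist (547,172), with the knob pointing down-right. I'll hover next to it for a close fix.

```bash
python3 -m inch '[[[0.006,0.048,0],0,-1],[[0.006,0.048,0],0,-1],[[0.006,0.048,0],0,-1],[[0.006,0.048,0],0,-1],[[0,0,0],0,-1]]'; python3 -m inch '[[[0,0,0.02],0,-1],[[0,0,0.02],0,-1],[[0,0,0],0,-1],[[0,0,0],0,-1]]'; python3 - <<'E'
from h import *
s=telemetry.state();print(s['eef_pos'],s['qpos'].round(3),s['moment'])
for n in('wrist3','scene3','side3','w4'):
    d=grab('wrist','w4') if n=='w4' else load(n)
    h=cv2.cvtColor(d['image'],cv2.COLOR_RGB2HSV); m=cv2.inRange(h,(5,150,60),(18,255,255))
    u,v=[int(x) for x in proj(d,(.531,-.021,.145))]; k=np.zeros_like(m); cv2.circle(k,(u,v),60,255,-1); m&=k
    cs=[c for c in cv2.findContours(m,0,2)[0] if cv2.contourArea(c)>40]
    P=cv2.convexHull(np.vstack(cs))[:,0].astype(float)
    Q=np.array([plane(d,*p,.154)[:2] for p in P],np.float32)
    print(n,(u,v),cv2.boundingRect(P.astype(np.int32)),cv2.minEnclosingCircle(Q),Q.min(0),Q.max(0))
w=d['image'][100:400,120:520]; cv2.imwrite('pics/c4.png',cv2.resize(w,(800,600))[:,:,::-1])
E
```

```text
clock: 9.2
eef_pos: [0.5101, -0.0256, 0.2987]
tcp_rot: [1.0, -0.003, -0.0, 0.001]
ft_force: [0.2, -0.7, -0.3]
grip_width: 0.0852
grip_force: 0.0
clock: 9.6
eef_pos: [0.5096, -0.0173, 0.2594]
tcp_rot: [1.0, 0.002, -0.0, -0.0]
ft_force: [0.2, 0.3, 1.1]
grip_width: 0.0854
grip_force: 0.0
[ 0.50955654 -0.01728884  0.2593701 ] [ 0.455  0.237 -0.546  1.872  0.139  1.071 -1.712] [ 0.03347624 -0.009171   -0.04068486]
wrist3 (551, 171) (509, 140, 80, 67) ((0.5327687859535217, -0.012485561892390251), 0.03249010071158409) [ 0.5035 -0.0447] [0.5568 0.0197]
scene3 (318, 253) (306, 245, 19, 12) ((0.5297999978065491, -0.02605000138282776), 0.024172451347112656) [ 0.5063 -0.0442] [ 0.5535 -0.0204]
side3 (305, 241) (294, 236, 23, 17) ((0.5179810523986816, -0.0006034850375726819), 0.040409427136182785) [ 0.4852 -0.0409] [0.554  0.0366]
w4 (323, 210) (285, 175, 75, 75) ((0.5315687656402588, -0.019597357138991356), 0.028077365830540657) [ 0.5037 -0.0468] [0.5588 0.0073]
```

View pics/c4.png

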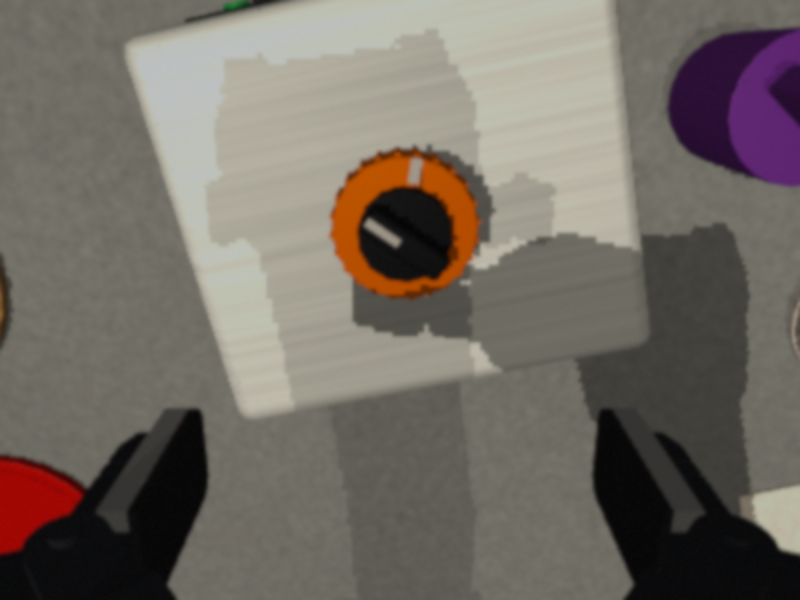

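The view shows the ring centred at wrist pixel (322,212), i.e. world (0.5315, -0.020). The white ring mark is at the top and the knob pointer at upper left. I'm going down around it with open fingers.

```bash
python3 -m inch '[[[0.022,0.002,0],0,-1],[[0,0,0],0,-1],[[0,0,0.03],0,-1],[[0,0,0.03],0,-1],[[0,0,0],0,-1]]'; python3 -m inch '[[[0,0,0.03],0,-1],[[0,0,0.03],0,-1],[[0,0,0.009],0,-1],[[0,0,0],0,-1],[[0,0,0],0,-1]]'; python3 -c "
from h import *
s=telemetry.state();print(s['eef_pos'],s['moment'],s['qpos'][6])"
```

```text
clock: 10.15
eef_pos: [0.5289, -0.0205, 0.1967]
tcp_rot: [1.0, 0.001, -0.003, -0.0]
ft_force: [-1.4, -0.2, -0.2]
grip_width: 0.0857
grip_force: 0.0
clock: 10.65
eef_pos: [0.5329, -0.0205, 0.1321]
tcp_rot: [1.0, 0.001, 0.001, 0.0]
ft_force: [0.3, -0.9, -0.1]
grip_width: 0.0855
grip_force: 0.0
[ 0.53286386 -0.02051286  0.13207782] [-0.03529998 -0.02207483 -0.0526737 ] -1.8217590008677962
```

```bash
python3 -m inch '[[[-0.001,0,0.001],0,-1],[[0,0,0],0,0.2],[[0,0,0],0,0.4],[[0,0,0],0,1],[[0,0,0],0,1]]'; python3 -m inch '[[[0,0,0],0,1],[[0,0,0],0,1]]'; python3 -c "
from h import *
s=telemetry.state();print(s['eef_pos'],s['moment'],s['qpos'][6])"
```

```text
clock: 11.15
eef_pos: [0.5312, -0.0188, 0.1307]
tcp_rot: [1.0, 0.001, 0.001, -0.001]
ft_force: [-2.6, 3.1, 7.7]
grip_width: 0.0528
grip_force: 61.6
clock: 11.35
eef_pos: [0.5312, -0.0188, 0.1307]
tcp_rot: [1.0, 0.001, 0.001, -0.001]
ft_force: [-3.3, 4.5, 8.1]
grip_width: 0.0526
grip_force: 61.6
[ 0.53123283 -0.01876883  0.13069499] [ 0.94137267  0.51439345 -0.20326467] -1.8234302524126131
```

```bash
cat > m.py <<'E'
from h import *
s=telemetry.state(); e=R.from_quat(s['tcp_rot']).as_matrix()
print('yaw %.4f mz %.3f'%(np.arctan2(e[1,0],e[0,0]),s['moment'][2]),s['moment'].round(2),s['ft_force'].round(1),s['eef_pos'].round(4),'q7 %.3f e7 %.3f'%(s['qpos'][6],s['joint_efforts'][6]), 'w',round(float(s['grip_width']),4))
E
python3 -m inch '[[[0,-0.001,0],0,1],[[0,0,0],0.03,1]]'>/dev/null; python3 m.py; python3 -m inch '[[[0,0,0],0.03,1],[[0,0,0],0.03,1]]'>/dev/null; python3 m.py;  python3 -m inch '[[[0,0,0],0.03,1],[[0,0,0],0.03,1]]'>/dev/null; python3 m.py; python3 -m inch '[[[0,0,0],0,1],[[0,0,0],0,1]]' >/dev/null; python3 m.py
```

```text
yaw -0.0271 mz 0.403 [0.48 0.52 0.4 ] [-2.4  2.6  8.7] [ 0.5312 -0.0188  0.1307] q7 -1.851 e7 0.181 w 0.0528
yaw -0.0877 mz 0.447 [0.34 0.49 0.45] [-1.8  0.6  8.7] [ 0.5312 -0.0188  0.1307] q7 -1.905 e7 -0.003 w 0.0529
yaw -0.1477 mz 0.336 [0.34 0.45 0.34] [-2.8  1.8  7.9] [ 0.5312 -0.0188  0.1307] q7 -1.958 e7 -0.003 w 0.0524
yaw -0.1480 mz -0.153 [ 0.41  0.49 -0.15] [-2.7  1.6  8.1] [ 0.5312 -0.0189  0.1307] q7 -1.958 e7 0.127 w 0.0528
```

Clockwise takes joint 7 towards its lower limit, so I'll regrip now with more room.

```bash
python3 -m inch '[[[0,0,0],0,0.2],[[0,0,0],0,-0.5],[[0,0,0],0,-1],[[0,0,0],0,-1],[[0,0,0],0,-1]]'; python3 m.py; python3 -m inch '[[[0,0,0],-0.15,-1],[[0,0,0],-0.15,-1],[[0,0,0],-0.15,-1],[[0,0,0],-0.15,-1],[[0,0,0],-0.15,-1]]'>/dev/null;  python3 -m inch '[[[0,0,0],-0.15,-1],[[0,0,0],-0.15,-1],[[0,0,0],-0.15,-1],[[0,0,0],0,-1],[[0,0,0],0,-1]]'; python3 m.py
```

```text
clock: 12.65
eef_pos: [0.5305, -0.0199, 0.1292]
tcp_rot: [0.997, -0.074, -0.0, 0.0]
ft_force: [0.5, 0.4, -0.0]
grip_width: 0.0853
grip_force: 0.0
yaw -0.1483 mz -0.018 [ 0.04  0.01 -0.02] [ 0.5  0.4 -0. ] [ 0.5305 -0.0199  0.1292] q7 -1.958 e7 0.001 w 0.0853
clock: 13.65
eef_pos: [0.5305, -0.0199, 0.1292]
tcp_rot: [0.866, 0.5, -0.0, -0.0]
ft_force: [0.1, 0.3, 0.3]
grip_width: 0.0852
grip_force: 0.0
yaw 1.0474 mz 0.025 [0.02 0.01 0.03] [0.1 0.3 0.3] [ 0.5305 -0.0199  0.1292] q7 -0.910 e7 0.161 w 0.0852
```

```bash
python3 -m inch '[[[0.001,0,-0.001],0,-1],[[0,0,0],0,0.2],[[0,0,0],0,0.4],[[0,0,0],0,1],[[0,0,0],0,1]]'; python3 -m inch '[[[0,0,0],0,1],[[0,0,0],0,1]]' >/dev/null; python3 m.py
for i in 1 2; do echo; done
python3 -m inch '[[[0,0,0],0.03,1],[[0,0,0],0.03,1]]'>/dev/null; python3 m.py;  python3 -m inch '[[[0,0,0],0.03,1]]'>/dev/null; python3 m.py; python3 -m inch '[[[0,0,0],0.03,1]]'>/dev/null; python3 m.py; python3 -m inch '[[[0,0,0],0,1]]' >/dev/null; python3 m.py; python3 -m inch '[[[0,0,0],0,1]]' >/dev/null; python3 m.py
```

```text
clock: 14.15
eef_pos: [0.5304, -0.0184, 0.1307]
tcp_rot: [0.865, 0.502, -0.001, -0.0]
ft_force: [-3.2, 1.7, 5.7]
grip_width: 0.0528
grip_force: 62.2
yaw 1.0515 mz -0.124 [ 0.19  0.75 -0.12] [-2.7  1.4  6.2] [ 0.5305 -0.0184  0.1307] q7 -0.907 e7 0.099 w 0.0525


yaw 0.9916 mz 0.329 [0.12 0.73 0.33] [-3.6  0.5  5.5] [ 0.5304 -0.0184  0.1307] q7 -0.960 e7 0.006 w 0.0527
yaw 0.9616 mz 0.354 [0.14 0.66 0.35] [-3.4  0.3  5.3] [ 0.5305 -0.0184  0.1307] q7 -0.986 e7 -0.009 w 0.0522
yaw 0.9316 mz 0.357 [0.1  0.66 0.36] [-3.5  0.9  6.4] [ 0.5305 -0.0184  0.1307] q7 -1.012 e7 -0.009 w 0.0524
yaw 0.9313 mz -0.127 [ 0.15  0.69 -0.13] [-3.3  1.1  5.8] [ 0.5305 -0.0184  0.1307] q7 -1.012 e7 -0.085 w 0.0526
yaw 0.9314 mz -0.080 [ 0.14  0.68 -0.08] [-3.6  1.   5.1] [ 0.5305 -0.0184  0.1307] q7 -1.012 e7 0.131 w 0.0523
```

```bash
python3 -m inch '[[[0,0,0],0.03,1]]'>/dev/null; python3 m.py;  python3 -m inch '[[[0,0,0],0.03,1]]'>/dev/null; python3 m.py; python3 -m inch '[[[0,0,0],0.03,1]]'>/dev/null; python3 m.py; python3 -m inch '[[[0,0,0],0.03,1]]' >/dev/null; python3 m.py
```

```text
yaw 0.9021 mz 0.376 [0.09 0.69 0.38] [-3.1  0.4  5.6] [ 0.5305 -0.0184  0.1307] q7 -1.037 e7 0.189 w 0.0524
yaw 0.8716 mz 0.387 [0.08 0.63 0.39] [-3.1  0.1  5.5] [ 0.5305 -0.0184  0.1307] q7 -1.064 e7 0.006 w 0.0528
yaw 0.8415 mz 0.353 [0.07 0.69 0.35] [-3.1  0.8  5.1] [ 0.5305 -0.0184  0.1307] q7 -1.090 e7 -0.008 w 0.0526
yaw 0.8117 mz 0.393 [0.13 0.67 0.39] [-4.2  0.9  4.2] [ 0.5305 -0.0184  0.1307] q7 -1.116 e7 -0.008 w 0.0528
```

```bash
python3 -m inch '[[[0,0,0],0.02,1]]'>/dev/null; python3 m.py;  python3 -m inch '[[[0,0,0],0.02,1]]'>/dev/null; python3 m.py; python3 -m inch '[[[0,0,0],0.02,1]]'>/dev/null; python3 m.py
```

```text
yaw 0.7917 mz 0.343 [0.08 0.65 0.34] [-3.3 -0.1  5. ] [ 0.5305 -0.0184  0.1307] q7 -1.134 e7 -0.201 w 0.0523
yaw 0.7720 mz 0.341 [0.14 0.71 0.34] [-3.5 -0.6  6.5] [ 0.5305 -0.0184  0.1307] q7 -1.151 e7 -0.132 w 0.0524
yaw 0.7520 mz 0.400 [0.1  0.66 0.4 ] [-3.4  0.6  5.4] [ 0.5305 -0.0184  0.1307] q7 -1.168 e7 -0.140 w 0.0529
```

```bash
python3 -m inch '[[[0,0,0],0.03,1]]'>/dev/null; python3 m.py;  python3 -m inch '[[[0,0,0],0.03,1]]'>/dev/null; python3 m.py; python3 -m inch '[[[0,0,0],0.03,1]]'>/dev/null; python3 m.py; python3 -m inch '[[[0,0,0],0.02,1]]' >/dev/null; python3 m.py
```

```text
yaw 0.7220 mz 0.455 [0.1  0.64 0.45] [-3.9  1.1  5.8] [ 0.5305 -0.0184  0.1307] q7 -1.194 e7 0.029 w 0.0527
yaw 0.6918 mz 0.431 [0.08 0.64 0.43] [-2.2  0.7  5.4] [ 0.5306 -0.0184  0.1307] q7 -1.221 e7 -0.070 w 0.0528
yaw 0.6618 mz 0.426 [0.15 0.65 0.43] [-3.  -0.1  4.8] [ 0.5306 -0.0184  0.1307] q7 -1.247 e7 -0.102 w 0.0524
yaw 0.6420 mz 0.495 [0.09 0.58 0.5 ] [-2.8 -0.2  5.9] [ 0.5306 -0.0185  0.1307] q7 -1.264 e7 -0.312 w 0.0527
```

```bash
for i in 1 2 3 4 5 6; do python3 -m inch '[[[0,0,0],0,1]]' >/dev/null; python3 m.py | cut -c1-24; done; python3 -m inch '[[[0,0,0],0.01,1]]' >/dev/null; python3 m.py; python3 -m inch '[[[0,0,0],0.01,1]]' >/dev/null; python3 m.py
```

```text
yaw 0.6419 mz 0.091 [0.1
yaw 0.6420 mz 0.088 [0.1
yaw 0.6420 mz 0.105 [0.1
yaw 0.6420 mz 0.110 [0.1
yaw 0.6421 mz 0.170 [0.1
yaw 0.6420 mz 0.158 [0.1
yaw 0.6329 mz 0.439 [0.05 0.59 0.44] [-2.4 -0.5  6.1] [ 0.5306 -0.0184  0.1307] q7 -1.272 e7 -0.306 w 0.0524
yaw 0.6228 mz 0.506 [0.07 0.66 0.51] [-3.4  0.2  5.4] [ 0.5306 -0.0185  0.1307] q7 -1.281 e7 -0.359 w 0.0529
```

The torque is rising, but I can't tell exactly where the rise starts. I'll back off and repeat the approach with cleaner readings at several angles.

```bash
r(){ python3 m.py | cut -c1-23; }
python3 -m inch '[[[0,0,0],-0.04,1],[[0,0,0],-0.04,1],[[0,0,0],-0.04,1],[[0,0,0],-0.04,1],[[0,0,0],-0.06,1]]' >/dev/null; r
python3 -m inch '[[[0,0,0],0.02,1],[[0,0,0],0.02,1]]' >/dev/null; r; python3 -m inch '[[[0,0,0],0,1],[[0,0,0],0,1]]' >/dev/null; r; python3 -m inch '[[[0,0,0],0,1]]' >/dev/null; r; python3 -m inch '[[[0,0,0],0,1]]' >/dev/null; r
echo; python3 -m inch '[[[0,0,0],0.02,1],[[0,0,0],0.02,1]]' >/dev/null; r; python3 -m inch '[[[0,0,0],0,1],[[0,0,0],0,1]]' >/dev/null; r; python3 -m inch '[[[0,0,0],0,1]]' >/dev/null; r; python3 -m inch '[[[0,0,0],0,1]]' >/dev/null; r
echo; python3 -m inch '[[[0,0,0],0.02,1],[[0,0,0],0.02,1]]' >/dev/null; r; python3 -m inch '[[[0,0,0],0,1],[[0,0,0],0,1]]' >/dev/null; r; python3 -m inch '[[[0,0,0],0,1]]' >/dev/null; r; python3 -m inch '[[[0,0,0],0,1]]' >/dev/null; r
echo; python3 -m inch '[[[0,0,0],0.02,1],[[0,0,0],0.02,1]]' >/dev/null; r; python3 -m inch '[[[0,0,0],0,1],[[0,0,0],0,1]]' >/dev/null; r; python3 -m inch '[[[0,0,0],0,1]]' >/dev/null; r; python3 -m inch '[[[0,0,0],0,1]]' >/dev/null; r
echo; python3 -m inch '[[[0,0,0],0.02,1],[[0,0,0],0.02,1]]' >/dev/null; r; python3 -m inch '[[[0,0,0],0,1],[[0,0,0],0,1]]' >/dev/null; r; python3 -m inch '[[[0,0,0],0,1]]' >/dev/null; r; python3 -m inch '[[[0,0,0],0,1]]' >/dev/null; r
```

```text
yaw 0.8425 mz -0.363 [ 
yaw 0.8020 mz 0.313 [0.
yaw 0.8017 mz -0.013 [ 
yaw 0.8017 mz -0.022 [ 
yaw 0.8017 mz -0.006 [ 

yaw 0.7620 mz 0.374 [0.
yaw 0.7618 mz 0.008 [0.
yaw 0.7617 mz -0.030 [ 
yaw 0.7618 mz 0.033 [0.

yaw 0.7221 mz 0.404 [0.
yaw 0.7219 mz 0.014 [0.
yaw 0.7219 mz 0.054 [0.
yaw 0.7218 mz 0.047 [0.

yaw 0.6822 mz 0.417 [0.
yaw 0.6819 mz 0.025 [0.
yaw 0.6819 mz 0.100 [0.
yaw 0.6819 mz 0.075 [0.

yaw 0.6423 mz 0.488 [0.
yaw 0.6421 mz 0.088 [0.
yaw 0.6420 mz 0.097 [0.
yaw 0.6420 mz 0.175 [0.
```

Readings fit first touch at yaw ≈0.75. At yaw 0.642 the rise is about 0.125 N m, right at the target, so I'm releasing and retreating.

```bash
python3 -m inch '[[[0,0,0],0,0.2],[[0,0,0],0,-0.3],[[0,0,0],0,-1],[[0,0,0],0,-1],[[0,0,0],0,-1]]'; python3 -m inch '[[[0,0,-0.02],0,-1],[[0,0,-0.04],0,-1],[[0,0,-0.04],0,-1],[[0,0,-0.03],0,-1],[[0,0,0],0,-1]]'; python3 -m inch '[[[-0.02,0,0],0,-1],[[0,0,0],0,-1],[[0,0,0],0,-1]]'; python3 - <<'E'
from h import *
w=grab('wrist','w5'); s=grab('scene','s5')
cv2.imwrite('pics/c5.png',np.hstack([cv2.resize(w['image'],(400,300)),cv2.resize(s['image'][130:350,230:523],(400,300))])[:,:,::-1])
def ang(d,rlo,rhi,z,c=(.5308,-.0188)):
    P=[]
    for v in range(100,400):
        for u in range(150,500):
            p=plane(d,u,v,z); r=np.hypot(p[0]-c[0],p[1]-c[1])
            px=d['image'][v,u].astype(int)
            if rlo<r<rhi and px.min()>110 and px.max()-px.min()<40: P.append(p[:2]-c)
    P=np.array(P); return len(P),np.arctan2(*P.mean(0)[::-1]).round(3)
for n in('w4','w5'):
    d=load(n); print(n,'ring',ang(d,.019,.0255,.154),'knob',ang(d,.004,.016,.177))
E
```

```text
clock: 20.85
eef_pos: [0.5312, -0.0189, 0.1303]
tcp_rot: [0.949, 0.315, 0.0, 0.0]
ft_force: [0.2, 0.1, -0.1]
grip_width: 0.0855
grip_force: 0.0
clock: 21.35
eef_pos: [0.534, -0.0185, 0.2649]
tcp_rot: [0.949, 0.315, 0.004, 0.002]
ft_force: [-0.2, -0.0, -0.3]
grip_width: 0.0853
grip_force: 0.0
clock: 21.65
eef_pos: [0.5148, -0.0311, 0.2597]
tcp_rot: [0.949, 0.315, -0.0, -0.0]
ft_force: [0.8, 0.4, 0.3]
grip_width: 0.0855
grip_force: 0.0
w4 ring (36, np.float64(-0.209)) knob (55, np.float64(0.984))
w5 ring (35, np.float64(-0.776)) knob (53, np.float64(0.984))
```

View pics/c5.png

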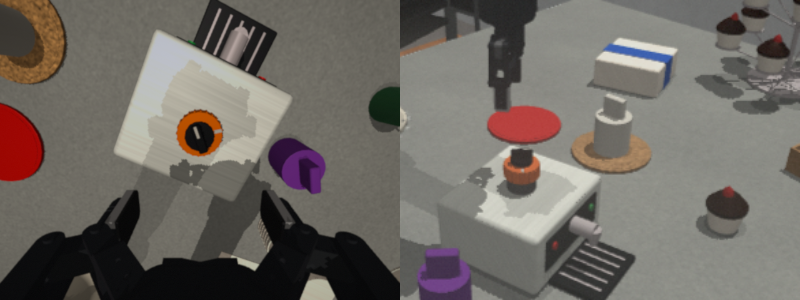

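The ring turned 0.57 rad by camera against 0.56 by the arm, so it did not spring back. The knob angle is unchanged (0.984 before and after), the cap is upright on the cork at c5 (613,130), and nothing is touched.

```bash
python3 -c "
from workcell import sign_off
print(sign_off())"
```

```text
the job is handed in; nothing more can be done
None
```

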